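# Set out a circuit board for its soak test

## Robot

A 6-joint arm with a two-finger parallel gripper is mounted at the origin on the work surface. World frame = base frame: x ahead of the robot, y to its left, z up, the work surface at z = 0. Lengths are in m, angles in rad, forces in N, time in s.
With the tool pointing down it reaches from about 0.3 to 0.875 m from the base axis. Payload 6.4 kg.
Tool frame: the origin (TCP) lies on the centre line of the jaws, within the pads' length; the fingertips stand 22 mm ahead of it and the grasp point (between the pads) lies 3 mm ahead of it; z points along the fingers, y is the line along which they close (so a half turn about z gives the same grasp; the last joint's range is limited). The gripper opens to 85 mm and grips with 20 to 120 N. Pads are 22 mm wide; open, the fingers measure 114 mm over their backs; the gripper's body (76 mm by 85 mm) begins 54 mm behind the grasp point. The pads swing forward as they close: fully open they stand 13 mm farther back than shut.
Start: joints at [1.02, 0.181, 1.607, -0, 1.354, -0.206], TCP at [0.194, 0.541, 0.253] pointing down, gripper open.
Joint ranges: [-2.99, 2.99], [-0.89, 2.07], [0.3, 2.58], [-1.14, 4.28], [0, 2.63], [-3.12, 3.12]. Speed limits (rad/s): [2.57, 2.57, 3.01, 3.14, 3.14, 3.14].

## Interface

Orientations are given as a unit quaternion [w, x, y, z].
In Python, from bench import ctrl gives the robot as it stands. The module is installed in compiled form; this text tells all that it offers.
- The arm moves only by the tool servo_tool, never from a script. Its argument "commands" is a list of rows, each a list of 3 entries, a list of its own where there are three numbers: the shift along the tool's x, y, z in mm, then the turn about the tool's z in rad, then the finger opening in mm, from 0 to 85.4. In form: [[[dx, dy, dz], turn, jaw], ...]. A call has 1 to 20 rows; each row shifts and turns the commanded pose from where the row before left it, along the tool's axes as they then stand; what a row does not reach is not made up. A row lasts 1/8 s, in which the tool goes at most 62.5 mm and 10.7 degrees, less where a joint would pass 70% of its speed; a pose out of reach is approached as far as the arm can. A call with a gripper value outside its range is refused whole. The fingers move at their own pace and stop on an object; the grip force is fixed at half the most. Time passes only in rows, so rows that do not move let the fingers close. It gives the time, the measured TCP pose, the force, the opening and the grip force at its end, in the units of the state.
- ctrl.get_obs(): the state, without advancing time (a new reading comes with each control period).
- ctrl.camera(name): name is "side" or "top" or "wrist"; returns a dict with "color" (420x560x3 uint8, red, green, blue), "z_map" (420x560 float32, m along the optical axis (not along the pixel's ray), 0 where there is no reading), "fx", "fy", "cx", "cy" (pixels), "R" (3x3) and "t" (3): a world point X has camera coordinates R X + t. Camera axes: x right, y down, z forward; pixel columns grow to the right and rows downward; lengths in m; the calibration is good to about 2 mm. A picture is of the moment at which its call begins.
- ctrl.hand_in(): hands the job in; it is judged then, once.
The state is a dict: "time_s": time; "q": joint angles; "dq": joint speeds; "joint_efforts": joint torques, N m; "eef_pos": TCP position; "eef_rot": TCP orientation; "wrist_force": force on the tool from outside, world axes, zero at the start; "torque": the same for the moment, N m; "opening": opening from 0.0 (shut) to 1.0 (fully open); "grasp_force": force on a finger pad.
Only numpy, scipy, OpenCV 4.12 (cv2) and the standard library are available. Lean on these libraries where they do the work, as an engineer would, in place of code of your own. Each camera call takes 0.05 s, during which the arm holds its last target. There are 200 camera calls.

## Task

Set up the soak test: put the silver heatsink squarely and centrally on the board's processor and the black fan flat and square on top of the heatsink, and lay the gold resistor flat on the load stand, midway between the two green terminal blocks with its lugs pointing at them. Stand the amber lamp just left of the load stand (as seen from the robot) and the blue lamp just behind the board (on the side away from the robot), each upright on the mat, centred on that edge and with about 2 cm clear between. Set everything down without dropping it, let go, and leave the meter, the bottle and the screwdriver where they are.

Things in the scene. Friction and masses are not known exactly. Their poses are not given: they have to be found in the camera images.
- board: Fixed target: green circuit board on black carrier, 90 (x) by 130 (y) mm. In its middle a silver processor, 38 mm square, flat top 24 mm above the table; all else on it is at most 22 mm high. White connector strip along the back edge (+x, away from the robot). Origin: centre of the underside, below the processor's centre; x to the back edge, y left; within 0.2 rad of square to the robot.
- stand: Fixed target: load stand, grey plate 60 (x) by 130 (y) mm, top 8 mm above the table, with a green terminal block (30 by 18 mm, top 30 mm above the table) at each end, at y = +-54 mm, 90 mm between their inner faces. Origin: centre of the underside; y along the line of the blocks, to the left as the robot sees it; within 0.2 rad of square to the robot.
- heatsink: Loose: silver finned aluminium heatsink, 46 x 46 mm, 24 mm high, 90 g, stands upright; x along the fins, z up; origin at the centre of the underside.
- fan: Loose: black square fan with grey blades and a white hub disc, 44 x 44 mm, 20 mm high, 50 g, lies flat; x and y square to its sides, z up; origin at the centre of the underside.
- resistor: Loose: gold finned power resistor, body 28 (x) by 46 (y) mm, 24 mm high, with a short steel lug at each end of its length (62 mm over the lugs along y), 120 g; y along its length, z up; origin at the centre of the underside.
- amber_lamp: Loose: warning lamp with an amber dome; round black base of 40 mm diameter, 30 mm high, dome of 36 mm diameter above it, 55 mm in all, 130 g; z up; origin at the centre of the underside.
- blue_lamp: Loose: running lamp with a blue dome, otherwise the same as the amber one: base 40 mm diameter, 30 mm high, 55 mm in all, 130 g; z up; origin at the centre of the underside.
- meter: Bystander, not to be disturbed: yellow hand multimeter lying flat on the left, 150 x 75 mm, 41 mm high. Origin at the centre of the underside.
- bottle: Bystander, not to be disturbed: white plastic bottle with a red cap on the right, 52 mm diameter, 110 mm high. Origin at the centre of the underside.
- screwdriver: Bystander, not to be disturbed: red-handled screwdriver, about 170 mm long, lying across at the far side of the mat. Origin near the middle of its length.

How it is judged:
By the outcome, as a careful person would: the job done as asked, in the order asked, and still so for the second after the job is handed in, with the robot touching nothing.
It also fails if it takes over 128 s, if anything falls off the work surface, if the arm or the gripper's body presses on something with over 40 N, if the wrist force passes 120 N, or if a joint passes its speed limit or range.

## Working session

There is one attempt and no reset: what is moved stays moved. The work goes in short steps, Python scripts to look and compute and a tool call to move; the robot and the scene stay as the last step left them, time stands still between calls to the robot, and variables do not carry over. Pictures are saved under pics/ and viewed, at most 14 in all, crops included, and the job is handed in when it is done.

Besides the shell and the picture viewer there is one more tool, called as name([rows], argument=value, ...), one row to a line, values as JSON. servo_tool: Moves the arm, as the interface text tells. Its arguments: {"type":"object","properties":{"commands":{"type":"array"}},"required":["commands"]}

```bash
mkdir -p pics
cat > h.py <<'E'
import numpy as np, cv2
from bench import ctrl
def cam(n):
    c=ctrl.camera(n); c['R']=np.array(c['R']); c['t']=np.array(c['t']); return c
def save(c,f): cv2.imwrite('pics/'+f,c['color'][:,:,::-1])
def cloud(c):
    v,u=np.mgrid[0:420,0:560]; z=c['z_map']
    P=np.stack([(u-c['cx'])/c['fx']*z,(v-c['cy'])/c['fy']*z,z],-1)
    return (P-c['t'])@c['R']
def ray(c,u,v,h):
    d=np.array([(u-c['cx'])/c['fx'],(v-c['cy'])/c['fy'],1])@c['R']; o=-c['t']@c['R']
    return o+d*(h-o[2])/d[2]
E
python3 - <<'E'
from h import *
a=cam('top');b=cam('side')
save(a,'top0.png');save(b,'side0.png')
for c in(a,b): print(-c['t']@c['R'],c['R'][2],c['fx'])
o=ctrl.get_obs();print(o['eef_pos'],o['eef_rot'],o['time_s'],o['wrist_force'])
E
```

```text
[0.42782509 0.00298989 1.17662081] [ 0.17314416  0.01665106 -0.98475573] 454.9354305301327
[ 0.000629   -0.5862218   0.59704124] [ 0.61963811  0.57171379 -0.5377657 ] 414.69818341390993
[0.19409259 0.54075621 0.25246294] [-2.93795922e-04  1.71550241e-01  9.85175042e-01 -7.51665355e-04] 0.1 [0.1070875  0.10121101 0.07244626]
```

View pics/top0.png

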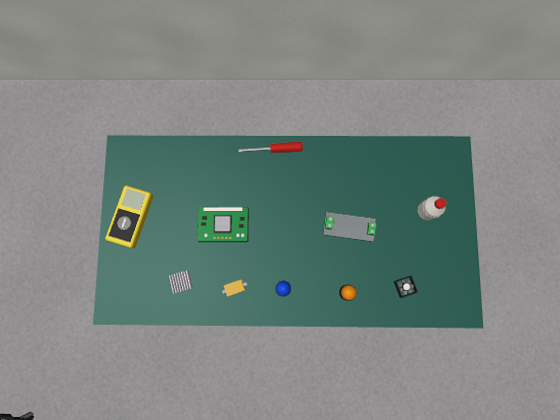

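View pics/side0.png

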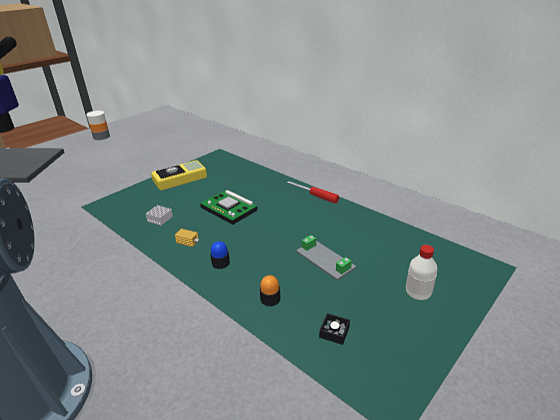

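The top view shows the heatsink (180,282), resistor (234,288), blue lamp (283,288), amber lamp (348,293), fan (405,287), board (223,224) and stand (350,226). The side view agrees with it: everything is upright. Next come rough positions and a look through the wrist camera.

Run:
```python
from h import *
a=cam('top')
for n,u,v,h in [('hs',180,282,.024),('res',234,288,.024),('blue',283,288,.05),('amb',348,293,.05),('fan',405,287,.02),('board',223,224,.024),('stand',350,226,.008),('stL',330,223,.03),('stR',372.5,228.5,.03)]: print(n,ray(a,u,v,h).round(3),cloud(a)[v if isinstance(v,int) else int(v),int(u)].round(3))
w=cam('wrist');save(w,'w0.png');print(-w['t']@w['R'],w['R'].round(3),w['fx'])
```

```text
hs [0.442 0.266 0.024] [0.442 0.27  0.006]
res [0.428 0.13  0.024] [0.428 0.131 0.021]
blue [0.429 0.008 0.05 ] [0.429 0.008 0.057]
amb [ 0.418 -0.15   0.05 ] [ 0.418 -0.15   0.055]
fan [ 0.433 -0.296  0.02 ] [ 0.433 -0.297  0.016]
board [0.589 0.162 0.024] [0.589 0.162 0.025]
stand [ 0.588 -0.164  0.008] [ 0.588 -0.165  0.007]
stL [ 0.592 -0.111  0.03 ] [ 0.592 -0.11   0.033]
stR [ 0.578 -0.218  0.03 ] [ 0.58  -0.217  0.031]
[0.11462181 0.56887532 0.37284115] [[ 0.338  0.941 -0.001]
 [ 0.889 -0.319  0.329]
 [ 0.309 -0.112 -0.944]] 300.9434540740724
```

View pics/w0.png

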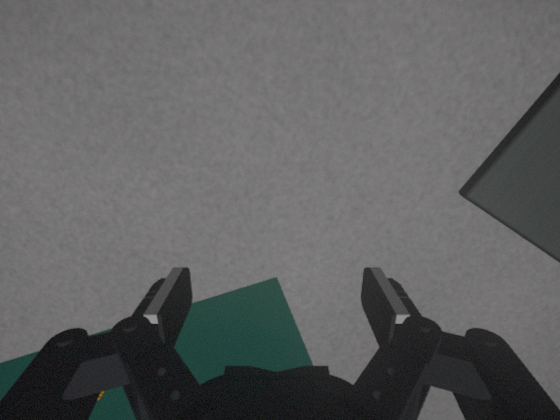

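servo_tool([
  [[0,0,0],-0.1725,85],
  [[0,0,0],-0.1725,85],
  [[-10,-15,0],0,85],
  [[-24,-31,0],0,85],
  [[-24,-31,0],0,85],
  [[-24,-31,0],0,85],
  [[-24,-31,0],0,85],
  [[-24,-31,0],0,85],
  [[-24,-31,0],0,85],
  [[-24,-31,0],0,85],
  [[-24,-31,0],0,85],
  [[-10,-15,0],0,85],
  [[0,0,0],0,85],
])

```text
time_s: 1.82
eef_pos: [0.4067, 0.2622, 0.2532]
eef_rot: [-0.0, 0.002, 1.0, 0.0]
wrist_force: [0.7, 0.0, 0.2]
opening: 0.996
grasp_force: 0.0
```

```bash
cat >> h.py <<'E'
def tool():
    from scipy.spatial.transform import Rotation as Ro
    o=ctrl.get_obs(); w,x,y,z=o['eef_rot']; M=Ro.from_quat([x,y,z,w]).as_matrix()
    return np.array(o['eef_pos']),M,o
def snap(f):
    c=cam('wrist'); save(c,f+'.png'); np.savez('/tmp/'+f,**{k:c[k] for k in c}); return c
def load(f):
    d=np.load('/tmp/'+f+'.npz'); return {k:(d[k] if d[k].ndim else float(d[k])) for k in d.files}
E
python3 - <<'E'
from h import *
p,M,o=tool();print(p,M.round(4),o['time_s'],o['q'])
snap('s1')
E
```

```text
[0.40666493 0.26220563 0.25323549] [[-1.0e+00  4.1e-03 -3.0e-04]
 [ 4.1e-03  1.0e+00  1.0e-04]
 [ 3.0e-04  1.0e-04 -1.0e+00]] 1.825 [ 3.26649638e-01 -2.68933668e-02  1.82927530e+00  1.85691760e-04
  1.33941790e+00 -1.24007559e+00]
```

View pics/s1.png

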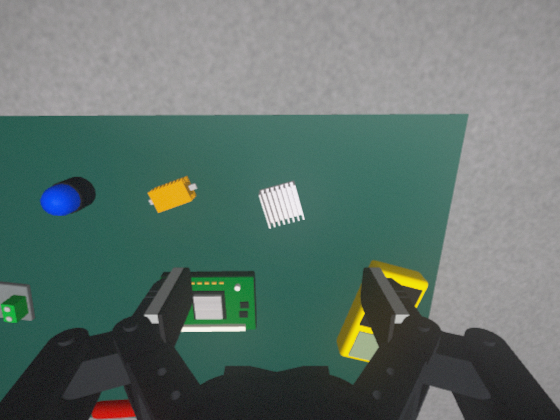

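The wrist view shows the heatsink (281,204), resistor (172,195), blue lamp (62,198) and processor (209,307).

servo_tool([
  [[-10,-12,0],0,85],
  [[-24,-26,0],0,85],
  [[-24,-26,0],0,85],
  [[-24,-26,0],0,85],
  [[-10,-12,0],0,85],
  [[0,0,0],0,85],
])

```text
time_s: 2.62
eef_pos: [0.4985, 0.1611, 0.2531]
eef_rot: [-0.0, 0.0, 1.0, 0.0]
wrist_force: [-0.6, 0.5, -0.3]
opening: 0.996
grasp_force: 0.0
```

```bash
python3 -c "
from h import *
snap('s2')"
```

servo_tool([
  [[0,-15,0],0,85],
  [[0,-35,0],0,85],
  [[0,-35,0],0,85],
  [[0,-35,0],0,85],
  [[0,-35,0],0,85],
  [[0,-35,0],0,85],
  [[0,-35,0],0,85],
  [[0,-35,0],0,85],
  [[0,-35,0],0,85],
  [[0,-25,0],0,85],
  [[0,0,0],0,85],
])

```text
time_s: 4.05
eef_pos: [0.498, -0.1599, 0.2534]
eef_rot: [-0.0, 0.001, 1.0, -0.0]
wrist_force: [-0.3, -0.3, -0.1]
opening: 0.994
grasp_force: 0.0
```

```bash
python3 -c "
from h import *
snap('s3')"
```

servo_tool([
  [[15,-12,0],0,85],
  [[25,-25,0],0,85],
  [[25,-25,0],0,85],
  [[15,-12,0],0,85],
  [[0,0,0],0,85],
])

```text
time_s: 4.72
eef_pos: [0.4174, -0.2329, 0.2534]
eef_rot: [0.0, 0.0, 1.0, -0.0]
wrist_force: [-0.5, 0.2, 0.2]
opening: 0.995
grasp_force: 0.0
```

```bash
python3 -c "
from h import *
snap('s4')
cv2.imwrite('pics/m.png',np.vstack([np.hstack([load(a)['color'][:,:,::-1] for a in ('s2','s3')])])[:,:,:][::1,::1])
a=np.hstack([load(a)['color'][:,:,::-1] for a in ('s3','s4')]);cv2.imwrite('pics/m.png',cv2.resize(a,(800,300),interpolation=cv2.INTER_AREA))"
```

```text
(no output)
```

View pics/s2.png

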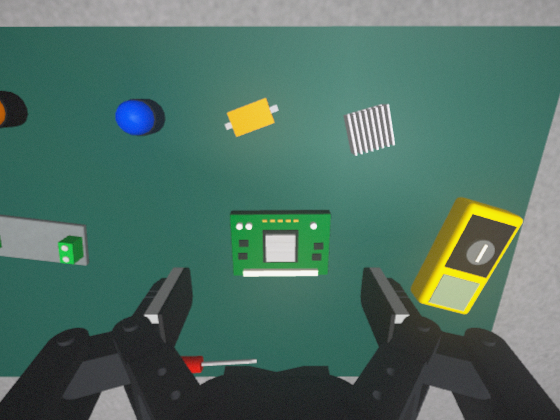

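View pics/m.png

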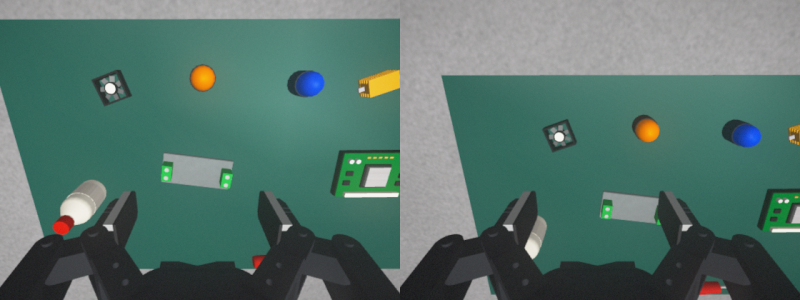

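s2 shows the board (281,245), heatsink (370,130), resistor (252,117) and blue lamp (136,117). The s3 half of m.png, scaled back up, shows the fan at about (155,122), amber lamp at (284,108) and stand at (277,240).

```bash
cat >> h.py <<'E'
def mask(c,kind,box):
    h=cv2.cvtColor(np.ascontiguousarray(c['color']),cv2.COLOR_RGB2HSV).astype(int);H,S,V=h[...,0],h[...,1],h[...,2]
    m={'white':(S<60)&(V>140),'gold':(H>12)&(H<30)&(S>110)&(V>90),'blue':(H>105)&(H<130)&(S>130)&(V>60),
       'amber':(H>5)&(H<22)&(S>150)&(V>100),'dark':(V<60),'grey':(S<50)&(V>80),'lgreen':(H>50)&(H<75)&(S>130)&(V>80)}[kind]
    r=np.zeros_like(m);x0,y0,x1,y1=box;r[y0:y1,x0:x1]=1
    return (m&r).astype(np.uint8)
def blobs(m,k=1,amin=30):
    if k>1: m=cv2.morphologyEx(m,cv2.MORPH_CLOSE,np.ones((k,k),np.uint8))
    cs,_=cv2.findContours(m,cv2.RETR_EXTERNAL,cv2.CHAIN_APPROX_NONE)
    return sorted([q for q in cs if cv2.contourArea(q)>amin],key=cv2.contourArea,reverse=True)
def tri(c1,p1,c2,p2):
    def od(c,p):
        d=np.array([(p[0]-c['cx'])/c['fx'],(p[1]-c['cy'])/c['fy'],1])@c['R'];return -c['t']@c['R'],d/np.linalg.norm(d)
    o1,d1=od(c1,p1);o2,d2=od(c2,p2)
    s=np.linalg.lstsq(np.stack([d1,-d2],1),o2-o1,rcond=None)[0]
    a,b=o1+s[0]*d1,o2+s[1]*d2; return (a+b)/2,np.linalg.norm(a-b)
def rect(c,q,h):
    P=np.array([ray(c,*p[0],h)[:2] for p in q],np.float32)*1000
    (x,y),(w,l),a=cv2.minAreaRect(P); return np.round([x,y,w,l,a],1)
E
python3 - <<'E'
from h import *
v={n:load(n) for n in('s1','s2','s3','s4')}
jobs=[('hs','white',9,.024,{'s1':(245,165,320,245),'s2':(335,90,410,170)}),
('res','gold',3,.024,{'s1':(135,165,210,230),'s2':(215,85,290,150)}),
('proc','white',1,.024,{'s1':(190,287,232,322),'s2':(258,228,304,268)}),
('hub','white',1,.02,{'s3':(140,110,170,138),'s4':(200,170,245,210)}),
('fan','dark',5,.02,{'s3':(120,85,195,155),'s4':(190,155,260,220)}),
('blue','blue',3,.043,{'s1':(30,165,110,230),'s2':(100,85,180,150)}),
('amber','amber',3,.043,{'s3':(250,80,320,140),'s4':(310,150,380,210)}),
('stand','grey',9,.008,{'s3':(210,200,345,285),'s4':(270,255,360,325)})]
for n,k,cl,h,bx in jobs:
    ce=[]
    for s,b in bx.items():
        q=blobs(mask(v[s],k,b),cl)
        if not q: print(n,s,'none');continue
        q=q[0];m=cv2.minAreaRect(q);ce.append((v[s],m[0]))
        print(n,s,'px',np.round(m[0],1),np.round(m[1],1),'rect mm',rect(v[s],q,h))
    if len(ce)==2: X,e=tri(*ce[0],*ce[1]);print('   tri',X.round(4),round(e,4))
for s,b in {'s3':(210,200,345,285),'s2':(50,225,100,270)}.items():
    for q in blobs(mask(v[s],'lgreen',b),1): print('term',s,rect(v[s],q,.03),np.round(cv2.minAreaRect(q)[0],1))
E
```

```text
hs s1 px [280.7 204.8] [40.3 38.9] rect mm [441.3 267.1  51.9  47.4  15.9]
hs s2 px [371.3 128.9] [45.9 43.9] rect mm [442.8 267.3  49.3  47.6  15.6]
   tri [0.4417 0.2673 0.0231] 0.0015
res s1 px [171.5 194.5] [25.5 45. ] rect mm [427.1 134.8  30.7  54.7  19.7]
res s2 px [250.6 117. ] [26.7 42.3] rect mm [429.6 131.7  28.3  46.8  19.7]
   tri [0.4297 0.1312 0.0148] 0.0001
proc s1 px [207.5 307.5] [23. 29.] rect mm [591.5 165.6  38.3  38.3  89.8]
proc s2 px [280. 248.] [26. 30.] rect mm [591.6 165.2  38.6  37.3  90. ]
   tri [0.5913 0.1652 0.024 ] 0.0001
hub s3 px [153.8 123.2] [15.6 13.4] rect mm [ 435.7 -299.4   16.2   16.    41.6]
hub s4 px [222.5 191.5] [13. 13.] rect mm [ 435.8 -299.2   16.    16.5   26.5]
   tri [ 0.4356 -0.2992  0.0204] 0.0001
fan s3 px [156.  122.5] [40.7 42.3] rect mm [ 435.  -296.5   42.3   48.    19.4]
fan s4 px [223.  189.3] [35.7 37.1] rect mm [ 433.4 -298.1   44.1   45.6   19.7]
   tri [ 0.4354 -0.3     0.0114] 0.0001
blue s1 px [ 60. 200.] [32.2 38.5] rect mm [427.7  11.7  35.   49.   23.4]
blue s2 px [134.5 117. ] [38.9 34.6] rect mm [428.6  11.3  37.2  38.7  40.5]
   tri [0.4284 0.0099 0.0401] 0.0001
amber s3 px [283.5 109. ] [34. 33.] rect mm [ 420.4 -152.8   34.6   33.8   89.9]
amber s4 px [346.3 182.2] [31.8 31.1] rect mm [ 418.6 -154.4   37.9   34.5   48.9]
   tri [ 0.4202 -0.1527  0.0357] 0.0001
stand s3 px [275.  239.3] [98.5 41.7] rect mm [ 586.9 -162.5  129.2   60.9   82.4]
stand s4 px [319.9 289.5] [79.  37.6] rect mm [ 585.3 -169.2  116.6   62.2   82.4]
   tri [ 0.6025 -0.1646 -0.0218] 0.0057
term s3 [ 576.6 -215.3   18.6   37.4   82. ] [232.8 239.6]
term s3 [ 591.2 -109.8   20.6   38.2   83.4] [316.4 249.7]
term s2 [ 591.  -101.4   29.6   40.7   82.1] [ 70.2 250. ]
```

servo_tool([
  [[0,15,0],0,85],
  [[-2,40,0],0,85],
  [[-2,40,0],0,85],
  [[-2,40,0],0,85],
  [[-2,40,0],0,85],
  [[-2,40,0],0,85],
  [[-2,40,0],0,85],
  [[-2,40,0],0,85],
  [[-2,40,0],0,85],
  [[-2,40,0],0,85],
  [[-2,40,0],0,85],
  [[-2,40,0],0,85],
  [[-2,30,15],0,85],
  [[0,15,30],-0.138,85],
  [[0,0,30],-0.138,85],
  [[0,0,25],0,85],
  [[0,0,0],0,85],
])

```text
time_s: 6.9
eef_pos: [0.4397, 0.268, 0.1513]
eef_rot: [-0.003, -0.139, 0.99, -0.0]
wrist_force: [0.1, -0.4, 0.3]
opening: 0.996
grasp_force: 0.0
```

```bash
cat >> h.py <<'E'
def goto(x,y,z,yaw):
    "tool-frame shift (mm) from present pose to target TCP, turn to bring tool y axis to world angle yaw(deg)"
    p,M,o=tool(); d=M.T@(np.array([x,y,z])/1000-p)*1000
    a=np.degrees(np.arctan2(M[1,1],M[0,1])); t=-(((yaw-a)+90)%180-90)
    print('shift',d.round(1),'turn',round(np.radians(t),3),'yaw now',a.round(2),'pos',(p*1000).round(1),'q6',round(o['q'][5],2),'t',o['time_s'],'F',np.round(o['wrist_force'],1))
E
python3 - <<'E'
from h import *
v=load('s2')
q=blobs(mask(v,'white',(235,265,330,285)))[0];print('strip',rect(v,q,.022))
h=cv2.cvtColor(np.ascontiguousarray(v['color']),cv2.COLOR_RGB2HSV).astype(int)
m=((h[...,0]>50)&(h[...,0]<72)&(h[...,1]>150)&(h[...,2]>70)).astype(np.uint8);m[:,:220]=0;m[:,345:]=0;m[:195]=0;m[290:]=0
q=blobs(m,9)[0];print('green',rect(v,q,.014),cv2.minAreaRect(q))
c=snap('s5');q=blobs(mask(c,'white',(200,60,380,330)),7)
for k in q[:2]: print(rect(c,k,.024),cv2.boundingRect(k))
goto(442,267.2,24,105.8)
E
```

```text
strip [628.8 165.4  99.3  10.7  89.9]
green [592.1 165.3 129.1  87.7  90. ] ((280.0, 244.0), (60.0, 100.0), 90.0)
[3.231e+02 2.635e+02 2.960e+01 1.151e+02 3.000e-01] (235, 60, 145, 45)
[441.5 267.1  51.6  47.2  15.8] (248, 179, 56, 57)
shift [ -1.   -1.2 128.9] turn 0.002 yaw now 105.91 pos [441.  268.1 152.9] q6 -1.53 t 6.95 F [ 0.3 -0.7  1.1]
```

View pics/s5.png

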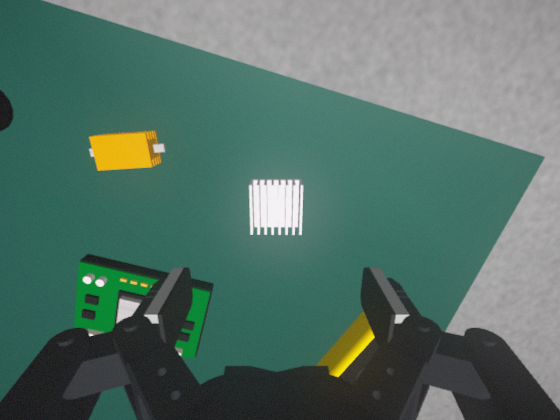

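s5 shows the heatsink at (276,207), square between the jaws. The near fin ends are visible, so I'll remove that bias by using only the depth points on the top face.

```bash
cat >> h.py <<'E'
def toprect(c,box,zlo,zhi):
    P=cloud(c);x0,y0,x1,y1=box;P=P[y0:y1,x0:x1].reshape(-1,3);P=P[(P[:,2]>zlo)&(P[:,2]<zhi)]
    (x,y),s,a=cv2.minAreaRect((P[:,:2]*1000).astype(np.float32));return np.round([x,y,*s,a],1),len(P),P[:,2].mean().round(4)
E
python3 - <<'E'
from h import *
print(toprect(load('s5'),(235,165,315,250),.020,.03),toprect(load('s2'),(335,90,410,170),.020,.03))
E
```

```text
(array([443.6, 268.1,  46.2,  46. ,  15.7]), 1010, np.float64(0.0236)) (array([444. , 268.2,  46.3,  46.9,  16. ]), 940, np.float64(0.0233))
```

servo_tool([
  [[-2.7,-0.8,20],0,85],
  [[0,0,30],0,85],
  [[0,0,30],0,85],
  [[0,0,25],0,85],
  [[0,0,15],0,85],
  [[0,0,9],0,85],
  [[0,0,0],0,60],
  [[0,0,0],0,40],
  [[0,0,0],0,40],
  [[0,0,0],0,40],
  [[0,0,0],0,40],
  [[0,0,0],0,40],
])

```text
time_s: 8.45
eef_pos: [0.4463, 0.2676, 0.0255]
eef_rot: [0.001, -0.138, 0.99, 0.0]
wrist_force: [-1.1, 0.4, 7.0]
opening: 0.521
grasp_force: 62.4
```

Run:
```python
from h import *
goto(591.6,165.3,75,90)
```

```text
shift [-112.  -138.   -49.3] turn 0.276 yaw now 105.83 pos [446.3 267.6  25.5] q6 -1.54 t 8.45 F [-1.1  0.4  7. ]
```

servo_tool([
  [[0,0,-8],0,40],
  [[0,0,-20],0,40],
  [[0,0,-26],0,40],
  [[0,0,-20],0,40],
  [[0,0,-6],0.09,40],
  [[0,0,0],0.096,40],
  [[0,0,0],0.09,40],
  [[-12,-8,0],0,40],
  [[-25,-17,0],0,40],
  [[-25,-17,0],0,40],
  [[-25,-17,0],0,40],
  [[-25,-17,0],0,40],
  [[-20,-14,0],0,40],
  [[-10,-8,0],0,40],
  [[-5.6,-4.3,0],0,40],
  [[0,0,0],0,40],
  [[0,0,0],0,40],
])

```text
time_s: 10.58
eef_pos: [0.5922, 0.1654, 0.1042]
eef_rot: [-0.0, -0.001, 1.0, 0.0]
wrist_force: [-0.5, 0.8, -1.3]
opening: 0.522
grasp_force: 61.7
```

Run:
```python
from h import *
goto(593.9,165.3,50,90)
c=snap('s6'); b=cam('side'); P=cloud(c)
cv2.imwrite('pics/s6c.png',np.hstack([cv2.resize(c['color'][200:410,140:420,::-1],(400,300)),cv2.resize(b['color'][130:240,170:310,::-1],(400,300))]))
```

```text
shift [-1.8 -0.1 54.2] turn 0.001 yaw now 90.06 pos [592.2 165.4 104.2] q6 -1.49 t 10.575 F [-0.5  0.8 -1.3]
```

View pics/s6c.png

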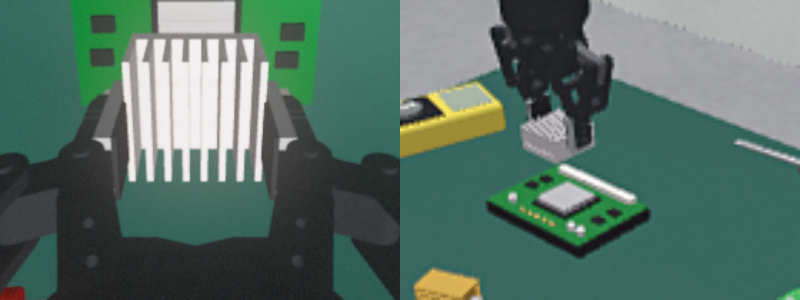

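The heatsink hangs level and square in the jaws, with the processor below it.

Run:
```python
from h import *
c=load('s6')
for lo,hi in [(.098,.108),(.101,.106)]: print(toprect(c,(226,220,326,330),lo,hi))
q=blobs(mask(c,'white',(222,215,332,335)),9)
for k in q[:2]: print(rect(c,k,.1027),cv2.boundingRect(k))
```

```text
(array([590.3, 164.4,  47.2,  47.3,  89.9]), 3857, np.float64(0.1021))
(array([5.901e+02, 1.645e+02, 4.720e+01, 4.640e+01, 5.000e-01]), 3281, np.float64(0.1024))
[5.831e+02 1.646e+02 5.890e+01 4.640e+01 1.000e-01] (225, 215, 103, 112)
```

servo_tool([
  [[-1.4,0.4,10],0,40],
  [[0,0,18],0,40],
  [[0,0,14],0,40],
  [[0,0,7],0,40],
  [[0,0,2.5],0,40],
  [[0,0,1],0,40],
  [[0,0,1],0,40],
  [[0,0,0],0,40],
  [[0,0,0],0,40],
])

```text
time_s: 11.8
eef_pos: [0.5944, 0.1654, 0.0511]
eef_rot: [0.0, -0.0, 1.0, 0.0]
wrist_force: [-0.6, -0.4, -0.4]
opening: 0.526
grasp_force: 61.7
```

servo_tool([
  [[0.7,0.4,0.6],0,40],
  [[0,0,0.5],0,40],
  [[0,0,0.5],0,40],
  [[0,0,0],0,40],
  [[0,0,0],0,40],
])

```text
time_s: 12.42
eef_pos: [0.5935, 0.1658, 0.0495]
eef_rot: [-0.0, -0.0, 1.0, 0.0]
wrist_force: [-2.7, -0.9, 5.4]
opening: 0.525
grasp_force: 62.3
```

servo_tool([
  [[0,0,0],0,50],
  [[0,0,0],0,60],
  [[0,0,0],0,66],
  [[0,0,-5],0,66],
  [[0,0,-20],0,85],
  [[0,0,-35],0,85],
  [[10,0,-35],0,85],
  [[25,0,-25],0,85],
  [[25,0,-10],0,85],
  [[10,0,0],0,85],
  [[0,0,0],0,85],
  [[0,0,0],0,85],
])

```text
time_s: 13.92
eef_pos: [0.524, 0.1656, 0.1789]
eef_rot: [-0.0, -0.0, 1.0, -0.0]
wrist_force: [0.0, -1.1, 0.0]
opening: 0.997
grasp_force: 0.0
```

Run:
```python
from h import *
goto(435,-299,150,90)
c=snap('s7'); P=cloud(c)
print(toprect(c,(210,150,350,330),.042,.055))
m=(P[...,2]>.042)&(P[...,2]<.055); v,u=np.nonzero(m[150:330,210:350]);print(u.min()+210,u.max()+210,v.min()+150,v.max()+150)
```

```text
shift [  89.  -464.6   29. ] turn 0.0 yaw now 90.0 pos [524.  165.6 178.9] q6 -1.48 t 13.925 F [ 0.  -1.1  0. ]
(array([591.4, 165.3,  46.3,  46. ,   0. ]), 925, np.float64(0.0473))
252 301 247 291
```

View pics/s7.png

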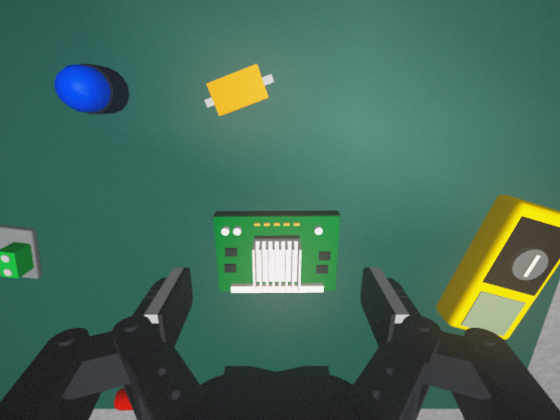

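s7 shows the heatsink square on the processor at (277,265). Its measured position is within 0.2 mm of the processor. Now the fan.

servo_tool([
  [[3,-15,0],0,85],
  [[8,-40,0],0,85],
  [[8,-40,0],0,85],
  [[8,-40,0],0,85],
  [[8,-40,0],0,85],
  [[8,-40,0],0,85],
  [[8,-40,0],0,85],
  [[8,-40,0],0,85],
  [[8,-40,0],0,85],
  [[8,-40,0],0,85],
  [[8,-40,0],0,85],
  [[4,-30,10],0,85],
  [[2,-20,10],0,85],
  [[0,0,9],-0.17,85],
  [[0,0,0],-0.17,85],
  [[0,0,0],0,85],
  [[0,0,0],0,85],
])

```text
time_s: 16.1
eef_pos: [0.4346, -0.2992, 0.15]
eef_rot: [-0.0, -0.168, 0.986, 0.0]
wrist_force: [0.3, -0.1, -0.0]
opening: 0.995
grasp_force: 0.0
```

Run:
```python
from h import *
c=snap('s8')
P=cloud(c)
m=((P[...,2]>.015)&(P[...,2]<.024)&(np.hypot(P[...,0]-.4355,P[...,1]+.299)<.045)).astype(np.uint8)
q=blobs(m,5);print(toprect(c,cv2.boundingRect(q[0])[:2]+tuple(np.add(cv2.boundingRect(q[0])[:2],cv2.boundingRect(q[0])[2:])),.016,.024),cv2.boundingRect(q[0]))
x,y,w,h=cv2.boundingRect(q[0])
k=blobs(mask(c,'white',(x,y,x+w,y+h)));print('hub',rect(c,k[0],.02),[cv2.contourArea(i) for i in k])
k=blobs(mask(c,'dark',(x-8,y-8,x+w+8,y+h+8)),9);print('dark',rect(c,k[0],.02))
goto(435.5,-299,24,109.5)
```

```text
(array([ 436.2, -299.1,   45. ,   44.1,   19.5]), 1177, np.float64(0.0193)) (251, 180, 52, 50)
hub [ 435.8 -299.8   15.8   15.9   19.3] [247.0, 42.0]
dark [ 450.4 -294.7    5.8   35.9   19.3]
shift [ -0.9  -0.  126.2] turn -0.003 yaw now 109.36 pos [ 434.6 -299.3  150.2] q6 -2.74 t 16.15 F [ 0.8 -0.6  0.1]
```

servo_tool([
  [[-1.3,-0.4,20],0,85],
  [[0,0,35],0,85],
  [[0,0,30],0,85],
  [[0,0,22],0,85],
  [[0,0,12],0,85],
  [[0,0,7.5],0,85],
  [[0,0,0],0,60],
  [[0,0,0],0,38],
  [[0,0,0],0,38],
  [[0,0,0],0,38],
  [[0,0,0],0,38],
  [[0,0,0],0,38],
])

```text
time_s: 17.65
eef_pos: [0.4367, -0.3001, 0.0248]
eef_rot: [0.001, -0.169, 0.986, -0.001]
wrist_force: [-0.1, -0.9, 6.5]
opening: 0.498
grasp_force: 61.4
```

Run:
```python
from h import *
goto(591.5,165.3,110,90)
```

```text
shift [-301.2  386.9  -85.7] turn 0.34 yaw now 109.49 pos [ 436.7 -300.1   24.8] q6 -2.74 t 17.65 F [-0.1 -0.9  6.5]
```

servo_tool([
  [[0,0,-8],0,38],
  [[0,0,-22],0,38],
  [[0,0,-30],0,38],
  [[0,0,-25],0,38],
  [[0,0,-10],0.17,38],
  [[0,0,0],0.17,38],
  [[-5,15,0],0,38],
  [[-12,35,0],0,38],
  [[-13,40,0],0,38],
  [[-13,40,0],0,38],
  [[-13,40,0],0,38],
  [[-13,40,0],0,38],
  [[-13,40,0],0,38],
  [[-13,40,0],0,38],
  [[-13,40,0],0,38],
  [[-13,40,0],0,38],
  [[-13,38,0],0,38],
  [[-12,30,0],0,38],
  [[-11.8,20,0],0,38],
  [[-7,7.4,0],0,38],
])

```text
time_s: 20.15
eef_pos: [0.6001, 0.1682, 0.1183]
eef_rot: [-0.001, -0.003, 1.0, 0.0]
wrist_force: [-0.3, 0.4, -0.1]
opening: 0.501
grasp_force: 60.9
```

servo_tool([
  [[0,0,0],0,38],
  [[0,0,0],0,38],
])

```text
time_s: 20.4
eef_pos: [0.6001, 0.1655, 0.1184]
eef_rot: [-0.0, -0.0, 1.0, -0.0]
wrist_force: [-0.2, -0.6, -1.1]
opening: 0.5
grasp_force: 60.9
```

Run:
```python
from h import *
goto(591.5,165.3,73,90)
c=snap('s9'); b=cam('side')
p=tool()[0]; zt=p[2]-.0248+.02
print(zt,toprect(c,(225,200,335,345),zt-.003,zt+.003))
k=blobs(mask(c,'white',(225,230,335,340)));
for i in k[:4]:print('hub',rect(c,i,zt),cv2.boundingRect(i))
cv2.imwrite('pics/s9c.png',np.hstack([cv2.resize(c['color'][180:390,140:420,::-1],(400,300)),cv2.resize(b['color'][130:240,170:310,::-1],(400,300))]))
```

```text
shift [ 8.6 -0.2 45.4] turn 0.0 yaw now 90.03 pos [600.1 165.5 118.4] q6 -1.49 t 20.4 F [-0.2 -0.6 -1.1]
0.1138248368705303 (array([5.999e+02, 1.664e+02, 4.520e+01, 5.230e+01, 4.000e-01]), 3639, np.float64(0.1129))
hub [599.  164.7  15.7  15.5   0. ] (260, 271, 33, 29)
hub [591.7 151.7   8.5   8.7  76.9] (239, 263, 21, 19)
hub [584.5 156.   15.5   7.6  86.7] (241, 251, 34, 16)
hub [583.6 173.8   6.   14.7   4.9] (280, 251, 32, 13)
```

View pics/s9c.png

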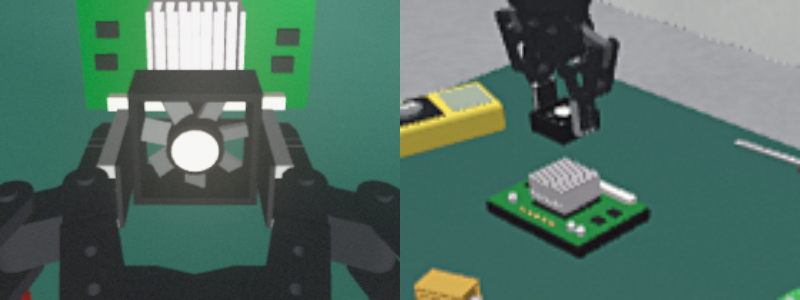

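The fan is level and square in the jaws, about 8 mm behind the heatsink centre. I'll correct that on the way down.

servo_tool([
  [[4,0.3,0],0,38],
  [[3.7,0,8],0,38],
  [[0,0,15],0,38],
  [[0,0,12],0,38],
  [[0,0,6],0,38],
  [[0,0,2],0,38],
  [[0,0,0],0,38],
  [[0,0,0],0,38],
])

```text
time_s: 21.5
eef_pos: [0.5934, 0.1665, 0.0762]
eef_rot: [0.0, -0.0, 1.0, 0.0]
wrist_force: [-0.4, 0.2, -0.9]
opening: 0.497
grasp_force: 60.9
```

servo_tool([
  [[0.6,-0.4,1.0],0,38],
  [[0.2,-0.2,1.0],0,38],
  [[0,0,0.6],0,38],
  [[0,0,0],0,38],
  [[0,0,0],0,38],
])

```text
time_s: 22.12
eef_pos: [0.5922, 0.1659, 0.0731]
eef_rot: [0.0, -0.0, 1.0, -0.0]
wrist_force: [0.0, 0.2, -1.0]
opening: 0.503
grasp_force: 60.9
```

servo_tool([
  [[-0.2,0,0.5],0,38],
  [[0,0,0.4],0,38],
  [[0,0,0],0,38],
  [[0,0,0],0,38],
])

```text
time_s: 22.62
eef_pos: [0.5926, 0.1659, 0.0729]
eef_rot: [0.0, -0.0, 1.0, -0.0]
wrist_force: [-2.3, -0.3, 5.5]
opening: 0.501
grasp_force: 61.6
```

Contact at 5.5 N, so I'll release and look.

servo_tool([
  [[0,0,0],0,48],
  [[0,0,0],0,58],
  [[0,0,0],0,66],
  [[0,0,-5],0,66],
  [[0,0,-20],0,85],
  [[0,0,-35],0,85],
  [[10,0,-35],0,85],
  [[25,0,-15],0,85],
  [[25,0,0],0,85],
  [[10,0,0],0,85],
  [[0,0,0],0,85],
  [[0,0,0],0,85],
])

```text
time_s: 24.12
eef_pos: [0.5232, 0.1658, 0.1825]
eef_rot: [0.0, -0.0, 1.0, 0.0]
wrist_force: [-0.4, 0.1, -0.9]
opening: 0.99
grasp_force: 0.0
```

Run:
```python
from h import *
goto(429,131.5,140,19.7)
c=snap('s10'); P=cloud(c)
m=((P[...,2]>.062)&(P[...,2]<.075)).astype(np.uint8);m[:150]=0;m[330:]=0;m[:,:210]=0;m[:,350:]=0
q=blobs(m,5);x,y,w,h=cv2.boundingRect(q[0]);print('fan',toprect(c,(x,y,x+w,y+h),.063,.075),(x,y,w,h))
k=blobs(mask(c,'white',(x,y,x+w,y+h)));print('hub',rect(c,k[0],.068))
print('hs/fan side region',toprect(c,(x-15,y-15,x+w+15,y+h+15),.030,.049))
m=mask(c,'gold',(150,20,330,180)); q=blobs(m,3)[0];print(cv2.boundingRect(q),rect(c,q,.024))
x,y,w,h=cv2.boundingRect(q);print(toprect(c,(x,y,x+w,y+h),.020,.03))
print(toprect(load('s2'),(220,90,285,145),.02,.03),toprect(load('s3'),(210,200,345,285),.004,.012),toprect(load('s3'),(285,230,335,275),.026,.035),toprect(load('s3'),(215,210,255,275),.026,.035))
```

```text
shift [ 94.2 -34.3  42.4] turn 1.227 yaw now 90.0 pos [523.2 165.8 182.5] q6 -1.48 t 24.125 F [-0.4  0.1 -0.9]
fan (array([592.5, 165.4,  44.1,  45.2,  89.9]), 1157, np.float64(0.0669)) (252, 257, 50, 46)
hub [591.8 165.3  15.7  15.4   0. ]
hs/fan side region (array([5.914e+02, 1.654e+02, 4.630e+01, 4.590e+01, 3.000e-01]), 397, np.float64(0.0396))
(207, 65, 62, 52) [429.8 131.7  28.6  46.3  19.8]
(array([429.9, 131.7,  28.1,  46.1,  19.7]), 1842, np.float64(0.0235))
(array([430. , 131.8,  28. ,  45.9,  19.6]), 1076, np.float64(0.0235)) (array([ 587.9, -162. ,  130.1,   61.5,   81.9]), 3225, np.float64(0.0078)) (array([ 595.5, -108.6,   18.3,   31.1,   82.1]), 311, np.float64(0.0298)) (array([ 581.1, -215.6,   18.1,   30.8,   82.6]), 320, np.float64(0.0298))
```

View pics/s10.png

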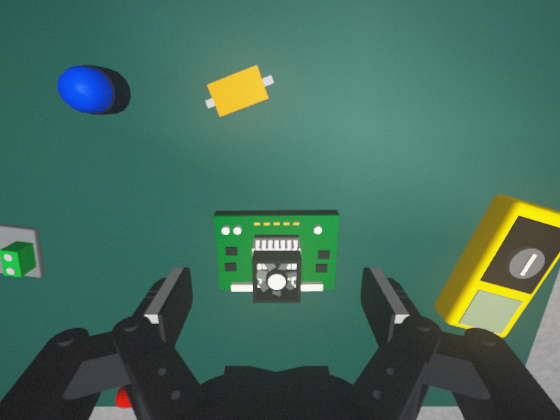

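s10 shows the fan square on the heatsink at (277,275) and the resistor at (238,91). Now the resistor.

servo_tool([
  [[15,-6,0],0,85],
  [[32,-12,5],0,85],
  [[31,-11,10],0,85],
  [[15,-5,10],0,85],
  [[0,0,10],0.175,85],
  [[0,0,10],0.175,85],
  [[0,0,10],0.175,85],
  [[0,0,10],0.175,85],
  [[0,0,10],0.175,85],
  [[0,0,10],0.175,85],
  [[0,0,5],0.177,85],
  [[0,0,0],0,85],
  [[0,0,0],0,85],
])

```text
time_s: 25.8
eef_pos: [0.4299, 0.1318, 0.0923]
eef_rot: [0.0, 0.574, 0.819, 0.0]
wrist_force: [-0.8, 1.2, -0.4]
opening: 1.0
grasp_force: 0.0
```

Run:
```python
from h import *
c=snap('s11');q=blobs(mask(c,'gold',(150,100,420,330)),3)[0];x,y,w,h=cv2.boundingRect(q);print((x,y,w,h),toprect(c,(x-3,y-3,x+w+3,y+h+3),.020,.03))
goto(429.9,131.7,24,19.7)
```

```text
(255, 192, 42, 71) (array([429.8, 131.5,  28. ,  46.9,  19.6]), 2570, np.float64(0.0234))
shift [-0.1 -0.  68.4] turn 0.003 yaw now 19.86 pos [429.9 131.8  92.4] q6 -0.31 t 25.85 F [ 0.3  0.3 -0.6]
```

servo_tool([
  [[0,0,15],0,85],
  [[0,0,25],0,85],
  [[0,0,15],0,85],
  [[0,0,8],0,80],
  [[0,0,5],0,60],
  [[0,0,0],0,40],
  [[0,0,0],0,22],
  [[0,0,0],0,22],
  [[0,0,0],0,22],
  [[0,0,0],0,22],
  [[0,0,0],0,22],
])

```text
time_s: 27.22
eef_pos: [0.4302, 0.1319, 0.0249]
eef_rot: [0.001, 0.576, 0.818, 0.0]
wrist_force: [-0.8, -0.1, 6.7]
opening: 0.314
grasp_force: 60.2
```

Run:
```python
from h import *
goto(588.1,-162,90,-7.8)
```

```text
shift [-330.    49.6  -64.9] turn 0.48 yaw now 19.71 pos [430.2 131.9  24.9] q6 -0.31 t 27.225 F [-0.8 -0.1  6.7]
```

servo_tool([
  [[0,0,-8],0,22],
  [[0,0,-22],0,22],
  [[0,0,-30],0,22],
  [[0,0,-18],0.16,22],
  [[0,0,-7],0.16,22],
  [[0,0,0],0.16,22],
  [[-12,8,0],0,22],
  [[-25,18,0],0,22],
  [[-34,25,0],0,22],
  [[-34,25,0],0,22],
  [[-34,25,0],0,22],
  [[-34,25,0],0,22],
  [[-34,25,0],0,22],
  [[-32,23,0],0,22],
  [[-20,15,0],0,22],
  [[-10.8,7.4,0],0,22],
  [[0,0,0],0,22],
  [[0,0,0],0,22],
])

```text
time_s: 29.48
eef_pos: [0.5867, -0.1612, 0.1088]
eef_rot: [-0.001, 0.753, 0.658, -0.0]
wrist_force: [-0.2, 0.2, -2.0]
opening: 0.314
grasp_force: 59.3
```

Run:
```python
from h import *
goto(588.4,-161.7,34,-7.8)
c=snap('s12');b=cam('side');q=blobs(mask(c,'gold',(200,180,360,400)),3)[0];x,y,w,h=cv2.boundingRect(q)
z=tool()[0][2]-.0249+.024;print(z,(x,y,w,h),toprect(c,(x-3,y-3,x+w+3,y+h+3),z-.004,z+.004))
cv2.imwrite('pics/s12c.png',np.hstack([cv2.resize(c['color'][120:420,80:480,::-1],(400,300)),cv2.resize(b['color'][170:290,250:410,::-1],(400,300))]))
```

```text
shift [-0.3  1.8 74.8] turn 0.001 yaw now -7.72 pos [ 586.7 -161.2  108.8] q6 -0.33 t 29.475 F [-0.2  0.2 -2. ]
0.10820854952056003 (245, 227, 63, 104) (array([ 587.1, -161.6,   47.2,   32. ,   82.4]), 5147, np.float64(0.1074))
```

View pics/s12c.png

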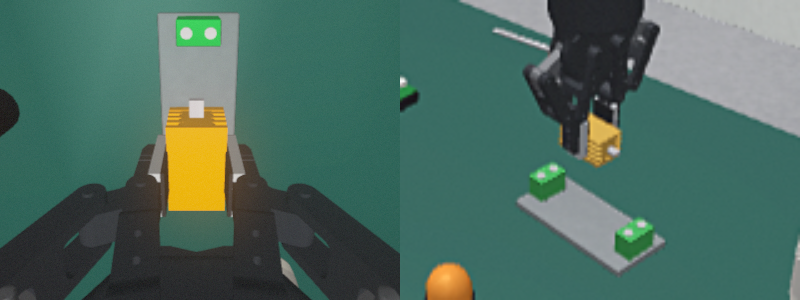

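The resistor is level and lined up over the stand between the terminal blocks.

servo_tool([
  [[-0.2,1.2,12],0,22],
  [[0,0,20],0,22],
  [[0,0,20],0,22],
  [[0,0,13],0,22],
  [[0,0,6],0,22],
  [[0,0,2.5],0,22],
  [[0,0,0],0,22],
  [[0,0,0],0,22],
])

```text
time_s: 30.58
eef_pos: [0.5891, -0.1627, 0.0364]
eef_rot: [0.001, 0.754, 0.657, 0.0]
wrist_force: [-0.2, 0.9, -0.9]
opening: 0.311
grasp_force: 59.3
```

servo_tool([
  [[0.7,-0.5,1.2],0,22],
  [[0,-0.2,1.0],0,22],
  [[0,0,0.8],0,22],
  [[0,0,0.5],0,22],
  [[0,0,0],0,22],
  [[0,0,0],0,22],
])

```text
time_s: 31.32
eef_pos: [0.588, -0.1616, 0.0329]
eef_rot: [-0.0, 0.753, 0.657, -0.0]
wrist_force: [-2.9, 1.1, 4.8]
opening: 0.31
grasp_force: 60.3
```

servo_tool([
  [[0,0,0],0,32],
  [[0,0,0],0,44],
  [[0,0,0],0,54],
  [[0,0,-5],0,54],
  [[0,0,-20],0,80],
  [[0,0,-35],0,85],
  [[0,0,-40],0,85],
  [[-20,0,-30],0,85],
  [[-30,0,-5],0,85],
  [[-10,0,0],0,85],
  [[0,0,0],0,85],
  [[0,0,0],0,85],
])

```text
time_s: 32.83
eef_pos: [0.5795, -0.22, 0.1665]
eef_rot: [-0.001, 0.753, 0.658, -0.0]
wrist_force: [0.2, 0.1, -0.4]
opening: 0.996
grasp_force: 0.0
```

Run:
```python
from h import *
goto(420,-153,140,-7.8)
c=snap('s13');P=cloud(c)
q=blobs(mask(c,'gold',(200,130,360,360)),3)[0];x,y,w,h=cv2.boundingRect(q);print('res',(x,y,w,h),toprect(c,(x-2,y-2,x+w+2,y+h+2),.027,.037))
for q in blobs(mask(c,'lgreen',(220,80,340,340)),5,200)[:3]:
    x,y,w,h=cv2.boundingRect(q);print('term',(x,y,w,h),toprect(c,(x-2,y-2,x+w+2,y+h+2),.026,.035))
q=blobs(mask(c,'amber',(0,0,200,420)),5,200)
for k in q: print('amb',cv2.boundingRect(k))
```

```text
shift [  44.8 -167.1   26.8] turn 0.001 yaw now -7.77 pos [ 579.5 -220.   166.5] q6 -0.42 t 32.825 F [ 0.2  0.1 -0.4]
res (260, 130, 35, 33) (array([ 587.7, -170.4,   28.5,   27.9,   82.1]), 1172, np.float64(0.0315))
term (260, 184, 34, 23) (array([ 581.7, -216. ,   17.7,   29.8,   81.8]), 657, np.float64(0.0298))
amb (46, 130, 56, 45)
```

View pics/s13.png

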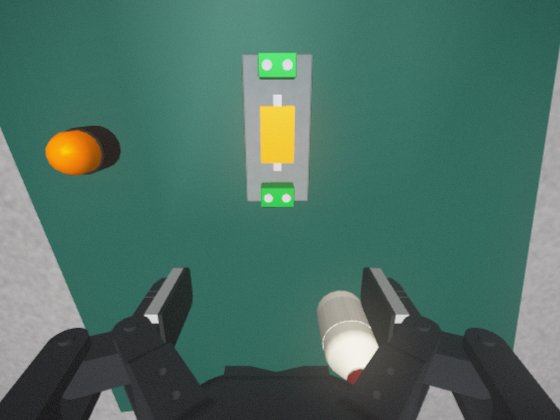

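s13 shows the resistor at (277,135), flat on the plate and in line with the terminal blocks. The amber lamp is at (74,152). My search boxes clipped part of this, so I'll measure again.

```bash
cat >> h.py <<'E'
def dome(c,kind,box):
    from scipy.optimize import least_squares
    m=mask(c,kind,box); P=cloud(c)[m>0]; P=P[P[:,2]>.033]
    r=least_squares(lambda s:np.hypot(np.hypot(P[:,0]-s[0],P[:,1]-s[1]),P[:,2]-s[2])-s[3],[*P.mean(0)-[0,0,.01],.018],loss='soft_l1',f_scale=.001)
    return (r.x*1000).round(1),len(P),P[:,2].max().round(4)
E
python3 - <<'E'
from h import *
c=load('s13')
print('res',toprect(c,(258,100,300,168),.028,.037))
print('t1',toprect(c,(250,48,305,85),.026,.035),'plate',toprect(c,(235,50,320,205),.005,.011))
print('amb',dome(c,'amber',(20,110,130,190)),dome(load('s3'),'amber',(250,80,320,140)),dome(load('s4'),'amber',(310,150,380,210)))
print('blue',dome(load('s1'),'blue',(30,165,110,230)),dome(load('s2'),'blue',(100,85,180,150)),dome(load('s10'),'blue',(40,50,140,130)))
E
```

```text
res (array([ 588.7, -162.3,   44.8,   28. ,   82.3]), 1888, np.float64(0.0315))
t1 (array([ 595.6, -109.7,   17.6,   29.9,   82.1]), 967, np.float64(0.0298)) plate (array([ 588.7, -162.8,  129.9,   60.1,   82.4]), 6040, np.float64(0.0077))
amb (array([ 420.8, -153.2,   37.8,   17.9]), 1783, np.float64(0.2868)) (array([ 420.9, -152.6,   37.7,   18.1]), 924, np.float64(0.3736)) (array([ 420.9, -152.5,   37.7,   18.2]), 783, np.float64(0.3736))
blue (array([429.4,   8.8,  38. ,  17.9]), 924, np.float64(0.3735)) (array([429.4,   8.7,  37.8,  18.1]), 1036, np.float64(0.3733)) (array([429.3,   8.6,  37.9,  17.9]), 1932, np.float64(0.3026))
```

servo_tool([
  [[4,-15,0],0,85],
  [[9,-33,0],0,85],
  [[10,-36,10],0,85],
  [[10,-36,15],0,85],
  [[8,-30,10],0,85],
  [[4.1,-16.2,0],0,85],
  [[0,0,0],0,85],
  [[0,0,0],0,85],
])

```text
time_s: 33.88
eef_pos: [0.4222, -0.1541, 0.1326]
eef_rot: [0.001, 0.753, 0.658, 0.0]
wrist_force: [-0.3, -0.3, 0.7]
opening: 0.998
grasp_force: 0.0
```

Run:
```python
from h import *
goto(420.9,-152.8,24,-7.7)
c=snap('s14');q=blobs(mask(c,'amber',(200,80,360,330)),3)[0];x,y,w,h=cv2.boundingRect(q);print((x,y,w,h),dome(c,'amber',(x,y,x+w,y+h)))
```

```text
shift [  1.2  -1.6 108.6] turn -0.001 yaw now -7.77 pos [ 422.2 -154.1  132.6] q6 -0.48 t 33.875 F [-0.3 -0.3  0.7]
(250, 192, 47, 50) (array([ 420.7, -153.3,   37.7,   18.1]), 1710, np.float64(0.2528))
```

servo_tool([
  [[1,-1.4,15],0,85],
  [[0,0,30],0,85],
  [[0,0,30],0,85],
  [[0,0,20],0,85],
  [[0,0,9],0,85],
  [[0,0,4],0,80],
  [[0,0,0],0,60],
  [[0,0,0],0,34],
  [[0,0,0],0,34],
  [[0,0,0],0,34],
  [[0,0,0],0,34],
  [[0,0,0],0,34],
])

```text
time_s: 35.42
eef_pos: [0.4208, -0.1532, 0.0252]
eef_rot: [0.001, 0.754, 0.657, 0.0]
wrist_force: [-1.7, 1.7, 5.6]
opening: 0.451
grasp_force: 60.1
```

Run:
```python
from h import *
goto(602.6,-58.3,110,-7.7)
```

```text
shift [118.6 167.4 -84.6] turn -0.002 yaw now -7.79 pos [ 420.8 -153.2   25.2] q6 -0.48 t 35.425 F [-1.7  1.7  5.6]
```

servo_tool([
  [[0,0,-8],0,34],
  [[0,0,-22],0,34],
  [[0,0,-22],0,34],
  [[8,12,-8],0,34],
  [[18,25,0],0,34],
  [[23,32,0],0,34],
  [[23,32,0],0,34],
  [[20,30,0],0,34],
  [[16,22,0],0,34],
  [[8,11,0],0,34],
  [[2.6,3.4,0],0,34],
  [[0,0,10],0,34],
  [[0,0,18],0,34],
  [[0,0,14],0,34],
  [[0,0,8],0,34],
  [[0,0,4],0,34],
  [[0,0,0],0,34],
  [[0,0,0],0,34],
])

```text
time_s: 37.67
eef_pos: [0.6024, -0.058, 0.0307]
eef_rot: [0.0, 0.753, 0.657, 0.0]
wrist_force: [0.1, -0.7, 0.2]
opening: 0.446
grasp_force: 60.4
```

Run:
```python
from h import *
goto(602.6,-58.3,25.4,-7.7)
```

```text
shift [-0.3  0.2  5.3] turn -0.002 yaw now -7.79 pos [602.4 -58.   30.7] q6 -0.16 t 37.675 F [ 0.1 -0.7  0.2]
```

servo_tool([
  [[-0.2,0.2,2],0,34],
  [[0,0,1.5],0,34],
  [[0,0,1],0,34],
  [[0,0,0.7],0,34],
  [[0,0,0.4],0,34],
  [[0,0,0],0,34],
  [[0,0,0],0,34],
])

```text
time_s: 38.55
eef_pos: [0.6021, -0.0581, 0.0252]
eef_rot: [-0.0, 0.753, 0.657, -0.0]
wrist_force: [-4.1, 0.8, 6.0]
opening: 0.445
grasp_force: 60.9
```

servo_tool([
  [[0,0,0],0,44],
  [[0,0,0],0,55],
  [[0,0,0],0,62],
  [[0,0,-5],0,64],
  [[0,0,-25],0,80],
  [[0,0,-40],0,85],
  [[5,-20,-35],0,85],
  [[8,-35,-15],0,85],
  [[9,-38,0],0,85],
  [[9,-38,0],0,85],
  [[8,-33,0],0,85],
  [[3.7,-16.3,0],0,85],
  [[0,0,0],-0.17,85],
  [[0,0,0],-0.17,85],
  [[0,0,0],-0.17,85],
  [[0,0,0],-0.17,85],
  [[0,0,0],-0.17,85],
  [[0,0,0],-0.17,85],
  [[0,0,0],-0.17,85],
  [[0,0,0],-0.17,85],
])

```text
time_s: 41.05
eef_pos: [0.4301, 0.0083, 0.145]
eef_rot: [0.001, 0.17, 0.985, -0.0]
wrist_force: [0.4, 0.1, 0.2]
opening: 0.991
grasp_force: 0.0
```

servo_tool([
  [[0,0,0],-0.17,85],
  [[0,0,0],-0.172,85],
  [[0,0,0],0,85],
  [[0,0,0],0,85],
])

```text
time_s: 41.55
eef_pos: [0.4297, 0.0085, 0.1448]
eef_rot: [0.0, 0.004, 1.0, -0.0]
wrist_force: [0.0, 0.4, -0.7]
opening: 0.993
grasp_force: 0.0
```

Run:
```python
from h import *
goto(429.4,8.7,24,90)
c=snap('s15');q=blobs(mask(c,'blue',(200,80,360,330)),3)[0];x,y,w,h=cv2.boundingRect(q);print((x,y,w,h),dome(c,'blue',(x,y,x+w,y+h)))
q=blobs(mask(c,'amber',(0,80,400,420)),3,100)
for k in q: x,y,w,h=cv2.boundingRect(k);print((x,y,w,h),dome(c,'amber',(x,y,x+w,y+h)))
```

```text
shift [  0.3   0.3 120.8] turn -0.008 yaw now 89.53 pos [429.7   8.5 144.8] q6 -1.82 t 41.55 F [ 0.   0.4 -0.7]
(255, 189, 45, 47) (array([429.3,   8.5,  37.8,  18.1]), 1598, np.float64(0.265))
(194, 357, 35, 28) (array([439.1, -75.6,  70.1, 152.8]), 544, np.float64(0.265))
```

servo_tool([
  [[0.3,0.1,20],-0.008,85],
  [[0,0,33],0,85],
  [[0,0,33],0,85],
  [[0,0,20],0,85],
  [[0,0,10],0,85],
  [[0,0,4],0,80],
  [[0,0,0],0,60],
  [[0,0,0],0,34],
  [[0,0,0],0,34],
  [[0,0,0],0,34],
  [[0,0,0],0,34],
  [[0,0,0],0,34],
])

```text
time_s: 43.1
eef_pos: [0.4298, 0.0085, 0.0256]
eef_rot: [0.001, -0.002, 1.0, -0.0]
wrist_force: [-1.4, -0.0, 6.0]
opening: 0.447
grasp_force: 59.8
```

Run:
```python
from h import *
goto(676.6,165.3,110,90)
```

```text
shift [-247.5  155.9  -84.1] turn 0.003 yaw now 90.19 pos [429.8   8.5  25.6] q6 -1.83 t 43.1 F [-1.4 -0.   6. ]
```

servo_tool([
  [[0,0,-8],0,34],
  [[0,0,-22],0,34],
  [[0,0,-25],0,34],
  [[-12,0,-15],0,34],
  [[-28,5,-10],0,34],
  [[-38,10,0],0,34],
  [[-38,15,0],0,34],
  [[-38,20,0],0,34],
  [[-36,30,0],0,34],
  [[-28,34,0],0,34],
  [[-18,26,0],0,34],
  [[-8,12,0],0,34],
  [[-2.8,4.8,0],0,34],
  [[0,0,15],0,34],
  [[0,0,25],0,34],
  [[0,0,20],0,34],
  [[0,0,10],0,34],
  [[0,0,4],0,34],
  [[0,0,0],0,34],
  [[0,0,0],0,34],
])

```text
time_s: 45.6
eef_pos: [0.676, 0.1664, 0.0316]
eef_rot: [0.001, -0.002, 1.0, 0.0]
wrist_force: [0.4, 0.0, -1.3]
opening: 0.445
grasp_force: 60.4
```

Run:
```python
from h import *
goto(676.8,165.4,25.8,90)
```

```text
shift [-0.8 -1.   5.8] turn 0.003 yaw now 90.18 pos [676.  166.4  31.6] q6 -1.5 t 45.6 F [ 0.4  0.  -1.3]
```

servo_tool([
  [[-0.8,-0.9,2],0,34],
  [[0,0,1.7],0,34],
  [[0,0,1.2],0,34],
  [[0,0,0.7],0,34],
  [[0,0,0.4],0,34],
  [[0,0,0],0,34],
  [[0,0,0],0,34],
])

```text
time_s: 46.48
eef_pos: [0.6763, 0.1655, 0.0257]
eef_rot: [0.0, -0.002, 1.0, -0.0]
wrist_force: [-3.7, -1.1, 6.1]
opening: 0.445
grasp_force: 61.0
```

Release and retreat, then a full check.

servo_tool([
  [[0,0,0],0,44],
  [[0,0,0],0,55],
  [[0,0,0],0,62],
  [[0,0,-5],0,64],
  [[0,0,-25],0,80],
  [[0,0,-40],0,85],
  [[0,0,-40],0,85],
  [[15,0,-40],0,85],
  [[30,-10,-10],0,85],
  [[30,-15,0],0,85],
  [[30,-20,0],0,85],
  [[15,-25,0],0,85],
  [[5,-25,0],0,85],
  [[0,-15,0],0,85],
  [[0,0,0],0,85],
  [[0,0,0],0,85],
])

```text
time_s: 48.48
eef_pos: [0.5517, 0.0555, 0.1846]
eef_rot: [0.0, -0.002, 1.0, 0.0]
wrist_force: [0.1, 0.0, 0.0]
opening: 0.997
grasp_force: 0.0
```

Run:
```python
from h import *
c=snap('s16');b=cam('side')
cv2.imwrite('pics/s16c.png',cv2.resize(np.hstack([c['color'],b['color']])[:,:,::-1],(800,300),interpolation=cv2.INTER_AREA))
for kd in('amber','blue'):
    for k in blobs(mask(c,kd,(0,0,560,420)),3,150): x,y,w,h=cv2.boundingRect(k);print(kd,(x,y,w,h),dome(c,kd,(x,y,x+w,y+h)))
P=cloud(c)
for n,lo,hi,cx,cy,r in[('fan',.063,.073,.5915,.1653,.04),('res',.028,.037,.5885,-.1623,.035)]:
    Q=P[(P[...,2]>lo)&(P[...,2]<hi)&(np.hypot(P[...,0]-cx,P[...,1]-cy)<r)]
    if len(Q)>50: print(n,[np.round(i,1) for i in cv2.minAreaRect((Q[:,:2]*1000).astype(np.float32))])
```

```text
amber (142, 228, 41, 39) (array([602.9, -57.7,  37.9,  18. ]), 1090, np.float64(0.3048))
amber (32, 208, 63, 39) (array([467.1,  54.4, 290.8,  14. ]), 3, np.float64(0.3048))
fan [array([592.4, 165.4]), array([44.9, 45.4]), np.float64(89.8)]
res [array([ 588.7, -161.4]), array([47.5, 28.8]), np.float64(82.6)]
```

View pics/s16c.png

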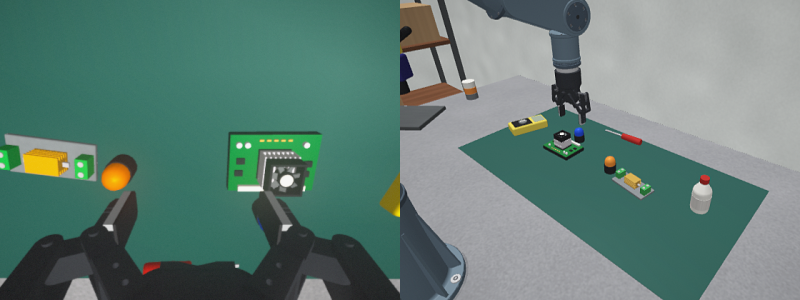

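The final view shows the fan square on the heatsink, the amber lamp standing beside the stand, and the resistor between the blocks. The side view shows the blue lamp upright behind the board, with the meter, bottle and screwdriver apparently where they were.

```bash
python3 -c "
from h import *
print(ctrl.hand_in())"
```

```text
the job is handed in; nothing more can be done
None
```

The soak test is set up and handed in at about 48 s of robot time: the heatsink, fan, resistor and amber lamp measured within about 1 mm of target, and the blue lamp, checked only by where the gripper let go and the side view, should be as close.

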